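Swap the cookie cutter behind the canisters

TASK

Swap the cookie cutters: first stand both tall containers from the wooden caddy on the aluminium tray, then take the mitten cutter that lay behind them to the middle of the round board, and lay the snowflake cutter flat in the middle of the cork pad at the back of the caddy. Only when both cutters lie in place, put each container back where it stood in the caddy. Keep the containers upright and leave the glass bowl and the little bottle where they are.

Things in the scene. Friction and masses are not known exactly. Their poses are not given: they have to be found in the camera images.
- canister: round white ceramic canister with a wooden lid, diameter 56, height 115, about 0.3 kg, standing upright in the front row of the caddy, left or right. Origin at the centre of its underside, z up.
- tin: square white tin with a steel lid, 52 x 52, height 125, about 0.25 kg, standing upright in the front row of the caddy beside the canister (their centres 72 apart). Origin at the centre of its underside, x and y along its sides, z up.
- mitten: steel cookie cutter, outline of a mitten: upright sheet 2.4 thick, 25 high, flat on the cork pad behind the containers. Origin mid-outline at the underside, z up; 84 long from cuff (y = -42) to finger end (y = +42); palm sides parallel at x = -25 and +25 from y = -29 to 0 (52 outside: grip along x at y = -14); cuff 58 wide, y = -42 to -29; thumb out to x = +40, y = 2 to 25.
- snowflake: steel cookie cutter in the outline of a six-armed snowflake: open ring of upright sheet 2.4 thick, 25 high, lying flat on the worktop in front of the fixtures. Origin at its centre at the underside; six arms every 60 degrees starting along x, each 16 wide with a flat blunt tip 32 from the centre (66 over a facing pair of tips: grip there). z up.
- caddy: open wooden caddy, fixed, outside 192 (x) x 156 (y), walls 6 thick and 30 high, back wall (+x) 60 high, floor 6 thick. Origin at the centre of its underside, -x is its front towards the robot; the two containers stand at x = -44, y = +36 and -36, the cork pad lies at x = +24, y = 0.
- pad: cork pad, fixed on the caddy's floor at the back, 70 (x) x 100 (y) x 3 thick, axes as the caddy's; the mitten cutter lies on it at the start, its length along the pad's y, within 6 degrees. Origin at the centre of its underside, 6 above the worktop.
- tray: empty aluminium baking tray, fixed, 120 (x) x 200 (y), rim 14 high and 3 thick, floor 3 thick. Origin at the centre of its underside. Side area for the containers.
- board: round light wooden board, fixed, diameter 150, 15 thick. Origin at the centre of its underside.
- bowl: empty glass bowl, diameter 84, height 38, standing on the worktop; to be left alone. Origin at the centre of its underside.
- bottle: little amber glass bottle with a black cap, diameter 36, height 85, standing on the worktop; to be left alone. Origin at the centre of its underside.
Things that resemble listed ones, but are neither listed nor needed, are in the scene too. Leave any red or yellow look-alike of the snowflake alone.

How it is judged (in metres and radians):
On the way, in this order (a step that is already met when the one before it is completed fails the run):
1. both containers stand upright on the tray while the mitten cutter still lies in its place on the pad (x of canister in the frame of tray between -0.06 and 0.06 m and y of canister in the frame of tray between -0.1 and 0.1 m and z of each of canister, tin in the frame of tray below 0.012 m and angle between each of canister, tin's own z axis and vertical below 0.1 rad and x of tin in the frame of tray between -0.06 and 0.06 m and y of tin in the frame of tray between -0.1 and 0.1 m and distance of mitten from where it was at the start of the episode below 0.02 m), for 0.2 s.
2. the mitten cutter lies in the middle of the round board and the snowflake cutter in the middle of the cork pad, both containers still on the tray (horizontal distance between mitten and board below 0.015 m and z of mitten in the frame of board between 0.011 and 0.019 m and angle between each of mitten, snowflake, canister, tin's own z axis and vertical below 0.1 rad and horizontal distance between snowflake and pad below 0.015 m and z of snowflake in the frame of pad between -0.001 and 0.007 m and x of canister in the frame of tray between -0.06 and 0.06 m and y of canister in the frame of tray between -0.1 and 0.1 m and z of each of canister, tin in the frame of tray below 0.012 m and x of tin in the frame of tray between -0.06 and 0.06 m and y of tin in the frame of tray between -0.1 and 0.1 m), for 0.2 s.
At the end, for the whole second after the job is handed in: The mitten cutter lies flat on the round board within 15 mm of its centre, the snowflake cutter lies flat on the cork pad within 15 mm of its centre, the canister and the tin each stand upright within 15 mm of where each stood at the start, and all four are at rest (horizontal distance between mitten and board below 0.015 m and z of mitten in the frame of board between 0.011 and 0.019 m and angle between each of mitten, snowflake, canister, tin's own z axis and vertical below 0.1 rad and horizontal distance between snowflake and pad below 0.015 m and z of snowflake in the frame of pad between -0.001 and 0.007 m and distance of each of canister, tin from where it was at the start of the episode below 0.015 m and linear speed of each of mitten, snowflake, canister, tin below 0.02 m/s); the robot touches nothing.
It fails at once if a container is tipped by more than 25 degrees (angle between any of canister, tin's own z axis and vertical above 0.44 rad).
It fails at once if the bowl or the bottle is moved more than 20 mm (distance of any of bowl, bottle from where it was at the start of the episode above 0.02 m).
It also fails if it takes over 144 s, if anything falls off the work surface, if the arm or the gripper's body presses on something with over 40 N, if the wrist force passes 120 N, or if a joint passes its speed limit or range.

ROBOT

A 6-joint arm with a two-finger parallel gripper is mounted at the origin on the work surface. World frame = base frame: x ahead of the robot, y to its left, z up, the work surface at z = 0. Lengths are in m, angles in degrees, forces in N, time in s.
With the tool pointing down it reaches from about 0.325 to 0.85 m from the base axis. Payload 15.5 kg.
Tool frame: the origin (TCP) lies at the very end of the fingers, on their centre line; the grasp point (between the pads) lies arm.grip_depth behind it (arm.grip_depth is the distance from the TCP to the grasp point, in m); z points along the fingers, y is the line along which they close (so a half turn about z gives the same grasp; the last joint's range is limited). The gripper opens to 91 mm and grips with 3 to 60 N. Pads are 32 mm wide; open, the fingers measure 118 mm over their backs; the gripper's body (76 mm by 178 mm) begins 60 mm behind the grasp point.
Start: joints at [60.762, 28.281, 77.091, -0, 74.628, -5.472], TCP at [0.252, 0.572, 0.214] pointing down, gripper open.
Joint ranges: [-166.48, 166.48], [-47.26, 123.95], [12.59, 153.08], [-70.14, 250.14], [6.76, 159.57], [-176.63, 176.63]. Speed limits (degrees/s): [108.29, 108.29, 147.25, 172.46, 172.46, 172.46].

INTERFACE

Orientations are given as a 3x3 rotation matrix whose columns are the frame's x, y, z axes.
In Python, from rig import arm gives the robot as it stands. Calls block until the motion is done:
- arm.move_to(position, orientation): joint-space move of the TCP to a pose.
- arm.move_l(position, orientation=None, feed=0.15): straight line of the TCP; orientation=None keeps the orientation; feed is the mean speed in m/s.
- arm.move_joints(angles): joint-space move.
- arm.grip(opening): finger opening in m; the grip force is fixed at half the most; returns when the fingers have stopped.
- arm.sleep(seconds).
- arm.solve_ik(position, orientation): joint angles nearest the present ones, or None.
- arm.snapshot(name): name is "scene" or "top" or "wrist"; returns the picture (384x512x3 uint8, red, green, blue); there is no depth.
- arm.get_calibration(name): a dict with "intrinsics" (3x3 intrinsics, pixels), "cam_to_world" (4x4, takes a point from camera to world coordinates). Camera axes: x right, y down, z forward; pixel columns grow to the right and rows downward; lengths in m; the calibration is good to about 2 mm. A picture is of the moment at which its call begins: read the wrist's pose just before it. get_calibration takes no time and is no camera call; for the wrist camera it gives the pose at the moment of the call.
A pose or a line that the arm cannot do raises arm.Unreachable and nothing moves.
- arm.sign_off(): hands the job in; it is judged then, once.
Readings, each from a call of its own:
- arm.current_t(): time.
- arm.current_joint_positions(): joint angles.
- arm.current_dq(): joint speeds.
- arm.current_tau(): joint torques, N m.
- arm.current_ee_pos(): TCP position.
- arm.current_tool_rot(): TCP orientation.
- arm.current_force(): force on the tool from outside, world axes, zero at the start.
- arm.current_torque(): the same for the moment, N m.
- arm.current_width(): finger opening in m.
- arm.current_grasp_force(): force on a finger pad.
Only numpy, scipy, OpenCV 4.12 (cv2) and the standard library are available. Lean on these libraries where they do the work, as an engineer would, in place of code of your own. Each camera call takes 0.05 s, during which the arm holds its last target. There are 200 camera calls.

## Working session

There is one attempt and no reset: what is moved stays moved. The work goes in short steps, each a Python script; the robot and the scene stay as the last script left them, time stands still between calls to the robot, and variables do not carry over. Pictures are saved under pics/ and viewed, at most 14 in all, crops included, and the job is handed in when it is done.

```bash
mkdir -p pics; ls
python3 - <<'E'
from rig import arm
import cv2,numpy as np
for n in ["scene","top"]:
    im=arm.snapshot(n); cv2.imwrite(f"pics/{n}0.png",cv2.resize(im[:,:,::-1],(800,600),interpolation=cv2.INTER_CUBIC)); np.save(f"pics/{n}0.npy",im)
    c=arm.get_calibration(n); print(n,np.round(c["intrinsics"],1).tolist(),np.round(c["cam_to_world"],3).tolist())
c=arm.get_calibration("wrist"); print(np.round(c["intrinsics"],1).tolist(),np.round(c["cam_to_world"],3).tolist())
print(arm.grip_depth,arm.current_tool_rot(),arm.current_t())
E
```

```text
pics
scene [[459.6, 0.0, 257.3], [0.0, 459.6, 192.6], [0.0, 0.0, 1.0]] [[0.501, 0.722, -0.477, 0.891], [0.866, -0.42, 0.273, -0.276], [-0.003, -0.549, -0.836, 0.874], [0.0, 0.0, 0.0, 1.0]]
top [[399.8, 0.0, 250.6], [0.0, 399.8, 200.9], [0.0, 0.0, 1.0]] [[-0.025, -0.998, 0.054, 0.353], [-1.0, 0.025, 0.011, -0.015], [-0.013, -0.053, -0.998, 1.06], [0.0, 0.0, 0.0, 1.0]]
[[303.9, 0.0, 253.4], [0.0, 303.9, 196.9], [0.0, 0.0, 1.0]] [[0.403, 0.886, 0.23, 0.187], [0.915, -0.39, -0.103, 0.601], [-0.001, 0.252, -0.968, 0.384], [0.0, 0.0, 0.0, 1.0]]
0.0188 [[-9.15194771e-01  4.03011435e-01 -5.60276895e-04]
 [ 4.03011808e-01  9.15194250e-01 -9.83202399e-04]
 [ 1.16520383e-04 -1.12561990e-03 -9.99999360e-01]] 0.1
```

View pics/scene0.png

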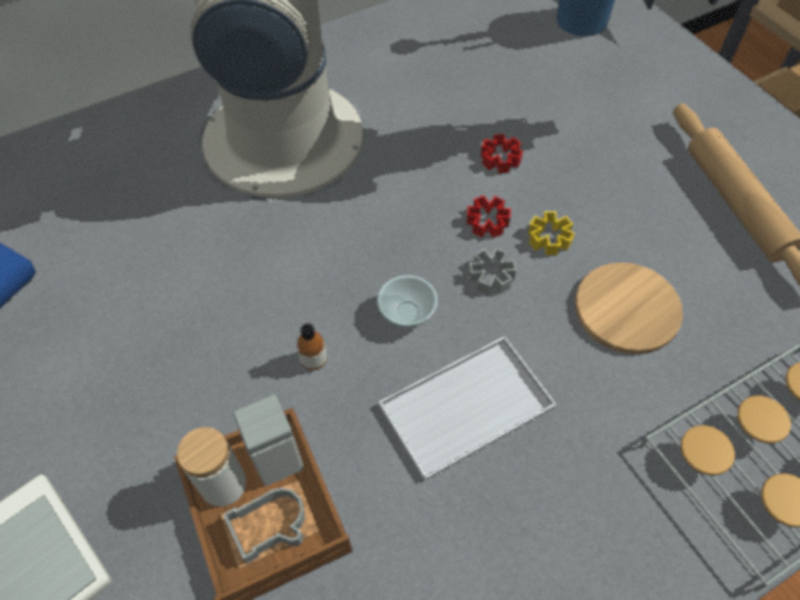

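View pics/top0.png

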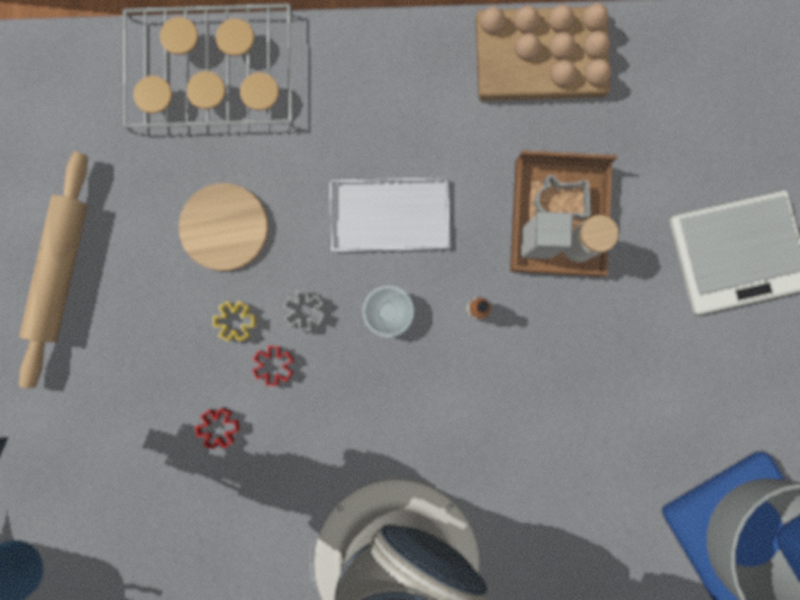

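The steel snowflake shows at top (306,312) and scene (493,269). The look-alikes are yellow (234,321) and red (273,366) and (217,428) in top. The mitten lies behind the tin and canister in the caddy, at top (563,197).

```bash
cat > h.py <<'E'
import numpy as np,cv2
from rig import arm
S=1.5625
def R(yaw):  # tool down, closing axis (y) at yaw degrees from world x... y=(cos,sin)
    c,s=np.cos(np.radians(yaw)),np.sin(np.radians(yaw))
    y=np.array([c,s,0]);z=np.array([0,0,-1.]);return np.stack([np.cross(y,z),y,z],1)
def ray(cal,u,v):
    K=np.array(cal["intrinsics"]);T=np.array(cal["cam_to_world"])
    d=T[:3,:3]@np.linalg.inv(K)@[u,v,1];return T[:3,3],d/np.linalg.norm(d)
def plane(cal,u,v,z):
    o,d=ray(cal,u,v);return o+d*(z-o[2])/d[2]
def tri(obs): # [(cal,u,v)..] -> point, residual
    A=np.zeros((3,3));b=np.zeros(3);r=[ray(*o) for o in obs]
    for o,d in r:
        P=np.eye(3)-np.outer(d,d);A+=P;b+=P@o
    p=np.linalg.solve(A,b);return p,max(np.linalg.norm((np.eye(3)-np.outer(d,d))@(p-o)) for o,d in r)
def proj(cal,p):
    q=np.linalg.inv(cal["cam_to_world"])@np.append(p,1);q=np.array(cal["intrinsics"])@q[:3];return q[:2]/q[2]
def shot(name,fn):
    cal=arm.get_calibration(name);im=arm.snapshot(name);np.savez(f"pics/{fn}.npz",im=im,K=cal["intrinsics"],T=cal["cam_to_world"])
    cv2.imwrite(f"pics/{fn}.png",cv2.resize(im[:,:,::-1],(800,600),interpolation=cv2.INTER_CUBIC));return cal
def cal(fn):
    d=np.load(f"pics/{fn}.npz");return dict(intrinsics=d["K"],cam_to_world=d["T"])
E
python3 - <<'E'
from h import *
t,s=arm.get_calibration("top"),arm.get_calibration("scene")
P={"can lid":((599,234),(204,451),.12),"tin lid":((552,232),(265,423),.13),"snow":((306,312),(493,269),.02),"board":((223,227),(629,307),.015),"tray":((391,215),(466,406),.01),"bowl":((388,311),(407,300),.03),"bottle cap":((482,306),(308,331),.085),"caddyBL":((521,153),(348,541),.06),"caddyBR":((614,157),(0,0),.06),"caddyFL":((512,272),(292,413),.03),"caddyFR":((608,274),(0,0),.03)}
for k,(a,b,z) in P.items():
    a=np.array(a)/S;b=np.array(b)/S
    print(k,plane(t,*a,z).round(3),(np.round(tri([(t,*a),(s,*b)])[0],3) if b[0] else ''))
E
```

```text
can lid [ 0.516 -0.32   0.12 ] [ 0.518 -0.321  0.113]
tin lid [ 0.52  -0.247  0.13 ] [ 0.523 -0.249  0.116]
snow [0.416 0.14  0.02 ] [0.418 0.144 0.015]
board [0.564 0.279 0.015] [0.567 0.284 0.003]
tray [ 0.578 -0.006  0.01 ] [ 0.58  -0.004  0.003]
bowl [0.413 0.003 0.03 ] [0.414 0.004 0.034]
bottle cap [ 0.414 -0.145  0.085] [ 0.415 -0.145  0.077]
caddyBL [ 0.663 -0.22   0.06 ] [ 0.668 -0.222  0.043]
caddyBR [ 0.652 -0.369  0.06 ] 
caddyFL [ 0.473 -0.204  0.03 ] [ 0.476 -0.207  0.007]
caddyFR [ 0.465 -0.362  0.03 ]
```

Run:
```python
from h import *
arm.move_to([.49,.19,.30],R(0)); shot("wrist","s1")
arm.move_to([.54,.17,.30],R(-90)); shot("wrist","s2")
arm.move_to([.60,-.28,.28],R(-90)); shot("wrist","c1")
arm.move_to([.60,-.28,.28],R(-4)); shot("wrist","c2")
print(arm.current_t())
a=[cv2.imread(f"pics/{n}.png") for n in ("s1","s2")]
```

```text
6.45
```

View pics/s1.png

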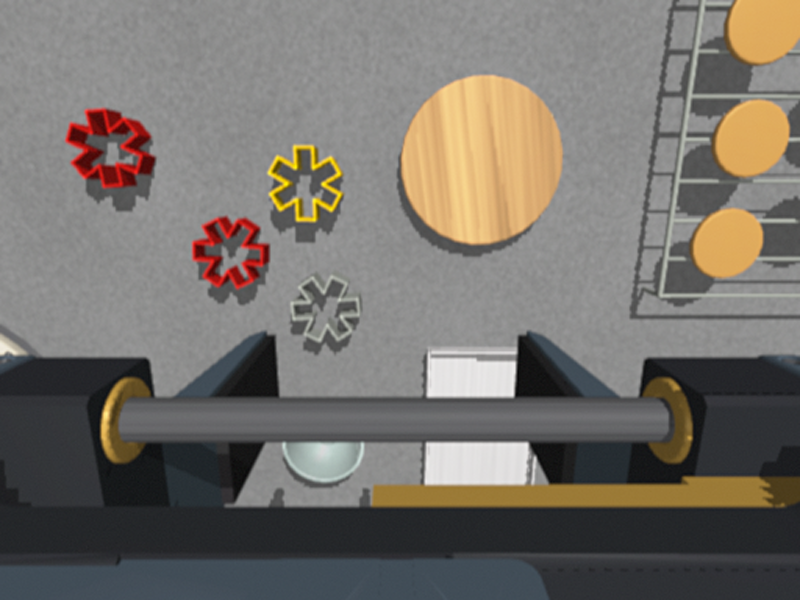

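View pics/s2.png

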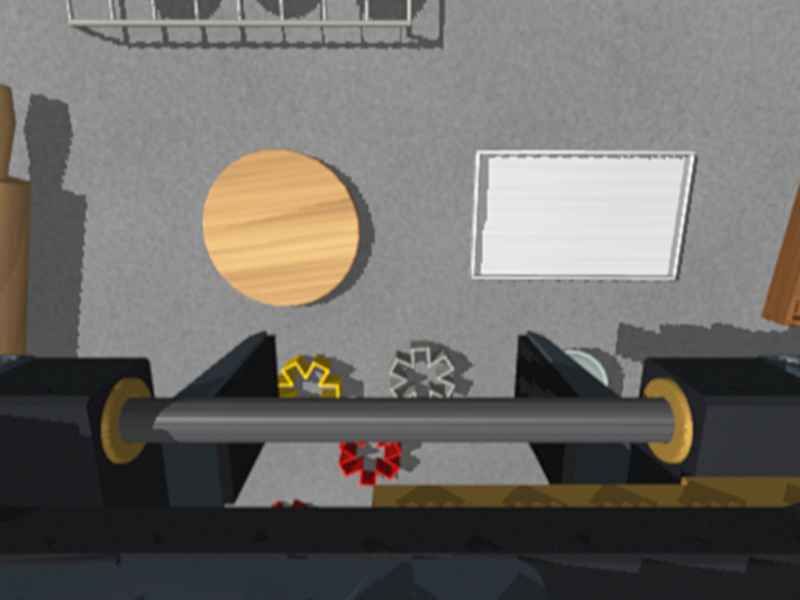

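View pics/c1.png

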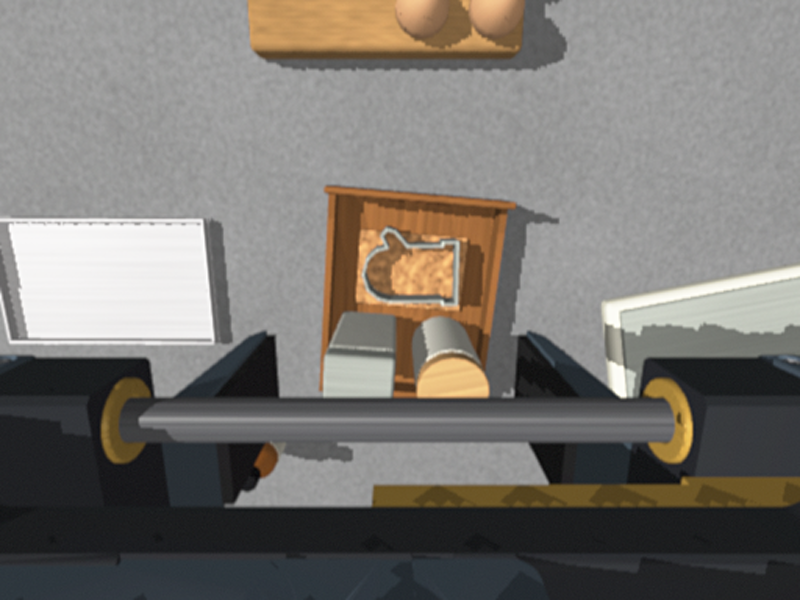

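View pics/c2.png

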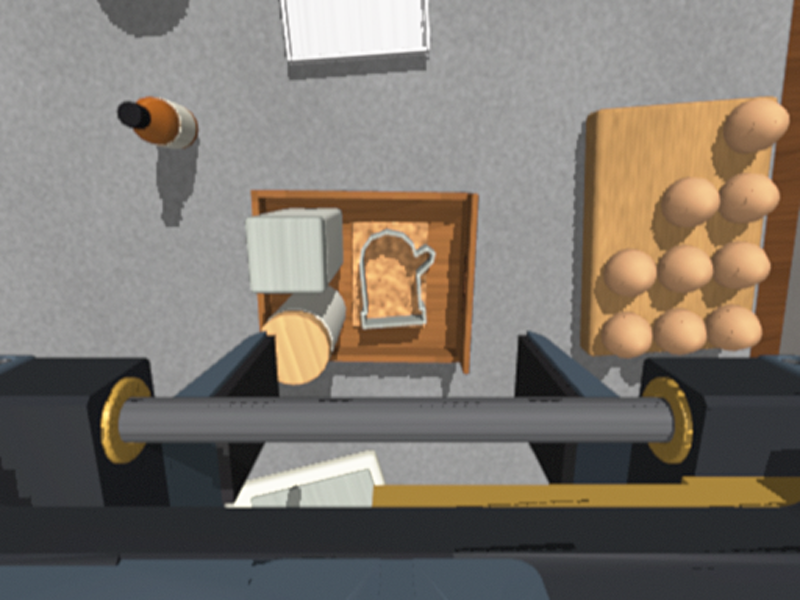

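Both gripper views show the snowflake: steel at s1 (326,309) and s2 (424,374), with yellow at s1 (305,183) and red at s1 (231,252) and (110,148). Next I'll view enlarged crops of the snowflake and mitten with the lids.

Run:
```python
from h import *
def crop(fn,u0,v0,w,h): # in 800-scale coordinates
    im=np.load(f"pics/{fn}.npz")["im"][:,:,::-1]
    x,y=int(round(u0/S)),int(round(v0/S));c=im[y:y+h,x:x+w]
    print(fn,x,y);return cv2.resize(c,None,fx=5,fy=5,interpolation=cv2.INTER_CUBIC)
a=np.hstack([crop("s1",270,255,80,60),crop("s2",370,325,80,60)])
b=np.hstack([crop("c1",345,215,80,60),crop("c2",340,220,80,60)])
out=np.vstack([a,b])
for i in range(0,800,50): cv2.putText(out,str(i//5%80),(i,8),0,.3,(0,0,255));
for j in range(0,600,50): cv2.putText(out,str(j//5%60),(0,j+8),0,.3,(0,0,255))
cv2.imwrite("pics/z1.png",out)
```

```text
s1 173 163
s2 237 208
c1 221 138
c2 218 141
```

View pics/z1.png

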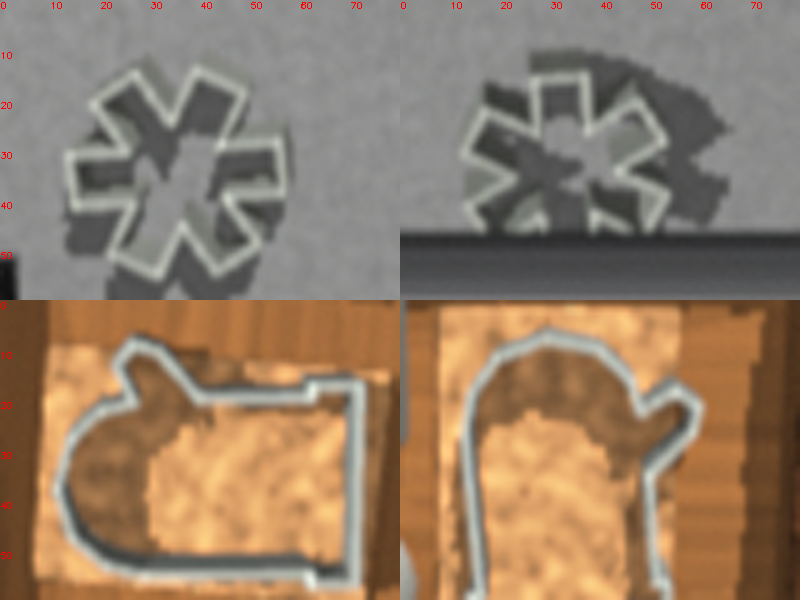

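The snowflake crop shows open steel with six blunt arms, matching the description. Opposed tips in s1 are at crop (14,35) and (55.5,33). The mitten's cuff is to the right in c1 at crop (72,16)-(72,57), with the finger end at (11,37) and the thumb towards the back.

Run:
```python
from h import *
np.set_printoptions(precision=4,suppress=True)
s1,s2,c1,c2=[cal(n) for n in("s1","s2","c1","c2")]
t,s=arm.get_calibration("top"),arm.get_calibration("scene")
f=lambda c,o,p:(c,p[0]+o[0],p[1]+o[1])
F=lambda c,p:(c,p[0]/S,p[1]/S)
o1,o2,m1,m2=(173,163),(237,208),(221,138),(218,141)
print("snow tri UL/U", tri([f(s1,o1,(14,35)),f(s2,o2,(32,15))]),tri([f(s1,o1,(22.5,17)),f(s2,o2,(49.5,24))]))
print(" alt", tri([f(s1,o1,(55.5,33)),f(s2,o2,(32,15))]),tri([f(s1,o1,(47,51.5)),f(s2,o2,(14.5,26.5))]))
tips=[plane(*f(s1,o1,p),.025) for p in [(14,35),(22.5,17),(44,16),(55.5,33),(47,51.5),(27,53)]]
c=np.mean(tips,0);print("snow c",c)
for p in tips: d=p-c;print(np.hypot(*d[:2]),np.degrees(np.arctan2(d[1],d[0])))
print("board",tri([F(s1,(482,159)),F(s2,(281,227))]),plane(*F(s1,(482,159)),.015),plane(*F(s2,(281,227)),.015))
print("tray",[plane(*F(s2,p),.014) for p in[(477,151),(694,152),(680,279),(472,277)]], "tri corner",tri([F(s2,(472,277)),F(s1,(428,349))]))
print("canlid",tri([F(t,(599,234)),F(c2,(298,349))]),tri([F(c2,(298,349)),F(s,(204,451))]),plane(*F(c2,(298,349)),.121))
print("tinlid",tri([F(t,(554,231)),F(c2,(280,253))]),tri([F(c2,(280,253)),F(s,(265,423))]),plane(*F(c2,(280,253)),.131))
print("tin corners",[plane(*F(c2,p),.131) for p in[(248,218),(312,212),(309,292),(250,290)]])
print("mit finger",tri([f(c1,m1,(11.4,37.4)),f(c2,m2,(29.6,6.6))]),"thumb",tri([f(c1,m1,(27,8)),f(c2,m2,(60,21))]))
print("cuff tri",tri([f(c1,m1,(72.2,15.6)),F(c2,(426,323))]),tri([f(c1,m1,(72,57.4)),F(c2,(362,327))]))
z=.034
for n,c,o,P in [("c1",c1,m1,[(72.2,15.6),(72,57.4),(11.4,37.4),(27,8),(41,19.4),(61,19.4),(24,54),(61,55)]),("c2",c2,m2,[(426/S-218,323/S-141),(362/S-218,327/S-141),(29.6,6.6),(60,21),(49.6,34),(51,56),(14,26),(16.4,59)])]:
    print(n,np.array([plane(*f(c,o,p),z)[:2] for p in P]).tolist())
print("caddy c1 back wall",[plane(*F(c1,p),.06) for p in[(326,186),(515,204)]],"c2",[plane(*F(c2,p),zz) for p,zz in[((478,195),.06),((466,372),.06),((252,191),.03)]])
```

```text
snow tri UL/U (array([ 0.3838,  0.1255, -0.1022]), np.float64(0.02645240492750823)) (array([ 0.3453,  0.1032, -0.2365]), np.float64(0.016678989300810708))
 alt (array([0.4517, 0.1459, 0.0207]), np.float64(0.00011187185391286132)) (array([0.4625, 0.1628, 0.1298]), np.float64(0.015659026223675723))
snow c [0.4211 0.1448 0.025 ]
0.031883075269107386 -178.32738039011494
0.03217020983205714 123.35472928440247
0.031889402244054434 63.07466300742611
0.03116193315430555 4.201971377483027
0.032224861775107666 -57.22925921376963
0.03245735089045342 -114.3915334624067
board (array([ 0.5705,  0.2839, -0.0002]), np.float64(0.0009887602477774312)) [0.5685 0.2839 0.015 ] [0.5713 0.2794 0.015 ]
tray [array([0.6402, 0.0963, 0.014 ]), array([ 0.6396, -0.1023,  0.014 ]), array([ 0.5214, -0.1075,  0.014 ]), array([0.5231, 0.096 , 0.014 ])] tri corner (array([0.5223, 0.0957, 0.0062]), np.float64(0.0011928564895652338))
canlid (array([ 0.5201, -0.3276,  0.0994]), np.float64(0.00044309900365313614)) (array([ 0.5272, -0.318 ,  0.1287]), np.float64(0.00010889093601012761)) [ 0.5253 -0.3207  0.121 ]
tinlid (a
[... 846 characters left out ...]
584801168294], [0.6189517072419416, -0.31784623908558884], [0.5701330593046229, -0.2668603171895558], [0.568726763861762, -0.3190810502141273]]
c2 [[0.6239353896644154, -0.3336033194567821], [0.5652503170016764, -0.33325637413181075], [0.5946089459642844, -0.2475996165713384], [0.6348121574429414, -0.2701375975784184], [0.6194762569422945, -0.28722214104871224], [0.6195829772815978, -0.31891176964970575], [0.5711141196514714, -0.27255059837046425], [0.5703264761552285, -0.31982081670721807]]
caddy c1 back wall [array([ 0.6699, -0.2229,  0.06  ]), array([ 0.656 , -0.3744,  0.06  ])] c2 [array([ 0.6701, -0.2222,  0.06  ]), array([ 0.6554, -0.3732,  0.06  ]), array([ 0.4814, -0.2061,  0.03  ])]
```

```bash
cat >> h.py <<'E'
CY=-5.3
TIN=[.526,-.250];CAN=[.523,-.3225];TT=[.581,.045];TC=[.581,-.055]
def pick(xy,z,yaw,w,up=.25,pre=.091):
    arm.grip(pre);arm.move_to([*xy,up],R(yaw));arm.move_l([*xy,z],feed=.15)
    arm.grip(w);arm.sleep(.15)
    print("grip",round(arm.current_width(),4),round(arm.current_grasp_force(),1))
    arm.move_l([*xy,up],feed=.15)
    print("held",round(arm.current_width(),4),round(arm.current_grasp_force(),1),"t",round(arm.current_t(),1))
def place(xy,z,yaw,w,up=.25):
    arm.move_to([*xy,up],R(yaw));arm.move_l([*xy,z+.02],feed=.15);arm.move_l([*xy,z],feed=.04)
    arm.sleep(.1);print("F",np.round(arm.current_force(),1));arm.grip(w);arm.sleep(.1);arm.move_l([*xy,up],feed=.2);print("t",round(arm.current_t(),1))
E
python3 - <<'E'
from h import *
pick(TIN,.075,CY,.03); place(TT,.073,0,.085)
pick(CAN,.075,CY,.03); place(TC,.073,0,.085)
arm.move_to([.60,-.27,.28],R(-90)); shot("wrist","c3")
arm.move_to([.56,-.28,.28],R(-4)); shot("wrist","c4")
E
```

```text
grip 0.0525 29.7
held 0.0522 29.7 t 10.6
F [-0.2  0.2 -2.1]
t 15.5
grip 0.0558 29.8
held 0.056 29.8 t 20.6
F [-0.   0.  -3.3]
t 25.4
```

View pics/c3.png

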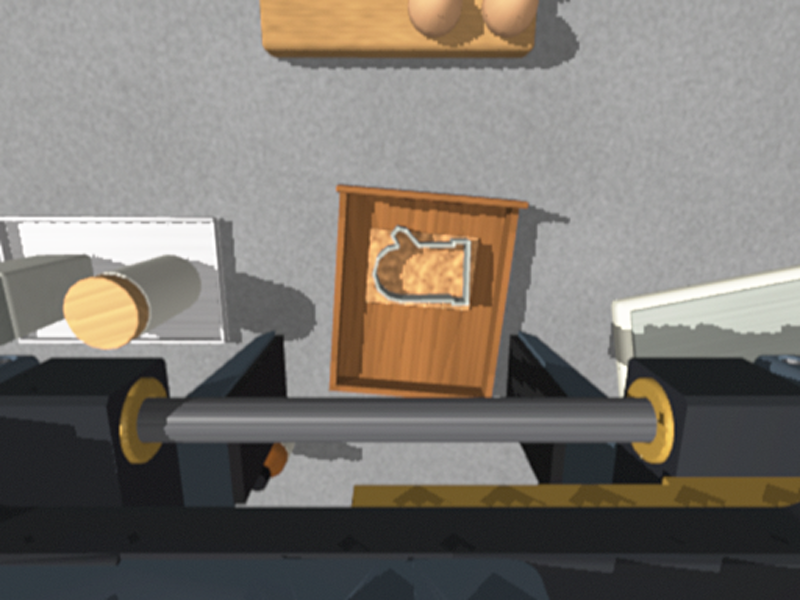

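View pics/c4.png

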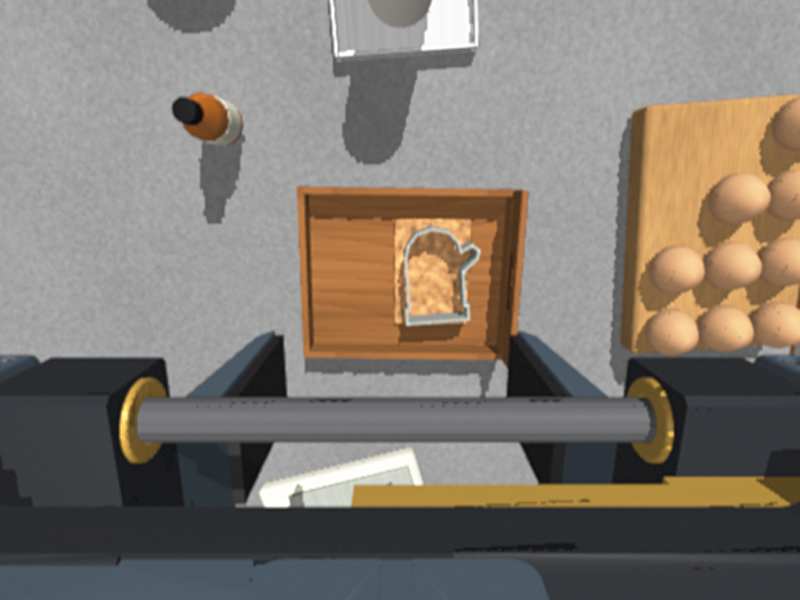

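Both containers stand on the tray and the mitten is unmoved. Caddy corners are at c3 (338,184), (527,203), (331,389), (496,397) and c4 (299,187), (303,358), (527,190). The cork pad's left edge in c4 runs (396,219)-(394,324).

Run:
```python
from h import *
np.set_printoptions(precision=4,suppress=True)
c3,c4=cal("c3"),cal("c4")
L={"BL":(96,78),"BR":(96,-78),"FL":(-96,78),"FR":(-96,-78)}
obs=[(c3,"BL",338,184,.06),(c3,"BR",527,203,.06),(c3,"FL",331,389,.03),(c3,"FR",496,397,.03),(c4,"FL",299,187,.03),(c4,"FR",303,358,.03),(c4,"BL",527,190,.06)]
src=np.array([L[o[1]] for o in obs])/1000;dst=np.array([plane(o[0],o[2]/S,o[3]/S,o[4])[:2] for o in obs])
def fit(a,b):
    A,B=a-a.mean(0),b-b.mean(0);th=np.arctan2((A[:,0]*B[:,1]-A[:,1]*B[:,0]).sum(),(A*B).sum())
    M=np.array([[np.cos(th),-np.sin(th)],[np.sin(th),np.cos(th)]]);t=b.mean(0)-M@a.mean(0);print("res",(b-(a@M.T+t))*1000);return M,t,np.degrees(th)
M,t,th=fit(src,dst);print("caddy",t,th)
for n,p in dict(pad=(.024,0),tin=(-.044,.036),can=(-.044,-.036)).items(): print(n,M@p+t)
print("tri FL",tri([(c3,331/S,389/S),(c4,299/S,187/S)]),"padtri",tri([(c3,371/S,202/S),(c4,471/S,221/S)]))
pc=[plane(*a,.009)[:2] for a in [(c4,396/S,219/S),(c4,471/S,221/S),(c4,394/S,324/S),(c3,371/S,202/S)]]
print("padcorners in caddy",[(M.T@(p-t))*1000 for p in pc])
print("mit cuff/finger",[plane(c3,u/S,v/S,.034)[:2] for u,v in[(469,240),(469,304),(375,274)]],[plane(c4,u/S,v/S,.034)[:2] for u,v in[(469,320),(406,324),(432,230)]])
```

```text
res [[-0.7166 -1.8082]
 [-3.5413  2.6128]
 [ 0.9832 -0.3783]
 [ 4.6273 -3.053 ]
 [ 2.2082  1.1353]
 [-1.4556  1.4583]
 [-2.1052  0.0331]]
caddy [ 0.5698 -0.2917] -4.2739602078362315
pad [ 0.5938 -0.2935]
tin [ 0.5286 -0.2526]
can [ 0.5233 -0.3244]
tri FL (array([ 0.4819, -0.2065,  0.031 ]), np.float64(0.0009542301474945951)) padtri (array([ 0.6478, -0.2479, -0.071 ]), np.float64(0.007027448942372949))
padcorners in caddy [array([-10.5418,  51.0766]), array([58.2391, 49.5312]), array([-12.0972, -49.2246]), array([81.4305, 51.6188])]
mit cuff/finger [array([ 0.6236, -0.3327]), array([ 0.566 , -0.3351]), array([ 0.5933, -0.2505])] [array([ 0.6233, -0.3335]), array([ 0.5657, -0.3333]), array([ 0.5938, -0.2499])]
```

Run:
```python
from h import *
pick([.5943,-.3055],.011,.5,.03,up=.2,pre=.076)
place([.569,.267],.018,.5,.076,up=.2)
arm.move_to([.49,.16,.28],R(0)); shot("wrist","b1")
```

```text
grip 0.0575 30.0
held 0.0573 30.0 t 32.3
F [-0.6 -0.1 -0.7]
t 38.0
```

View pics/b1.png

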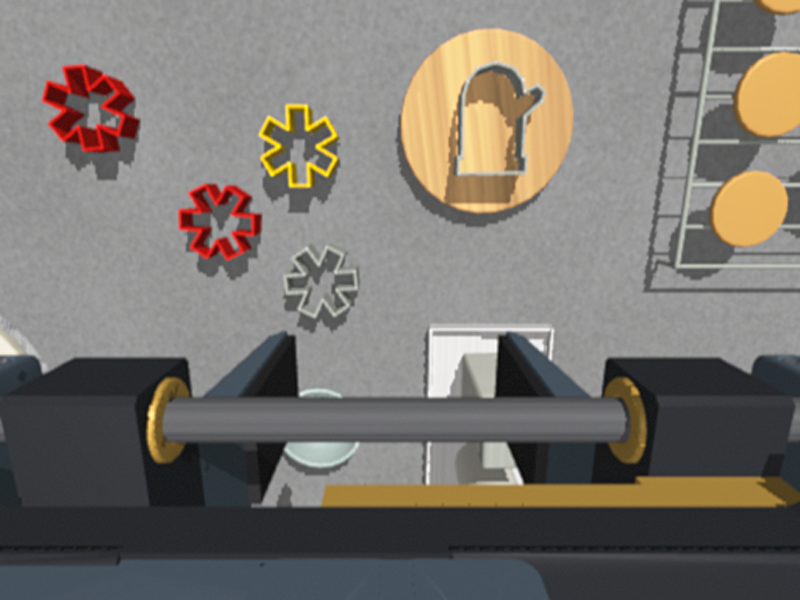

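The mitten lies flat on the board, with its cuff at (457,173)-(524,174) and finger end at (490,64). The board spans columns 401-574 and rows 28-213. The snowflake is at about (321,284).

Run:
```python
from h import *
np.set_printoptions(precision=4,suppress=True)
b=cal("b1");im=np.load("pics/b1.npz")["im"]
P=lambda u,v,z:plane(b,u/S,v/S,z)[:2]
print("board edges",P(401,120,.015),P(574,120,.015),P(488,28,.015))
e=np.array([P(401,120,.015),P(574,120,.015),P(488,28,.015),P(487,213,.0)])
print("board c",[(e[0]+e[1])/2,e[2]-[0,.075]])
c=[P(457,173,.04),P(524,174,.04)];f=P(490,64,.04);print("mit",c,f,((c[0]+c[1])/2+f)/2)
for p in [(286,284),(357,282)]: print("snow tip",P(*p,.025))
```

```text
board edges [0.4945 0.284 ] [0.6429 0.2838] [0.5657 0.3546]
board c [array([0.5687, 0.2839]), array([0.5657, 0.2796])]
mit [array([0.5408, 0.2396]), array([0.5966, 0.2388])] [0.5642 0.3221] [0.5664 0.2807]
snow tip [0.3896 0.1426]
snow tip [0.4545 0.1444]
```

The mitten is within about 3 mm of the board centre. Next is the snowflake.

Run:
```python
from h import *
pick([.4215,.1445],.003,2.5,.04,up=.2,pre=.091)
place([.5936,-.293],.013,-4,.078,up=.2)
arm.move_to([.56,-.28,.28],R(-4)); shot("wrist","d1")
```

```text
grip 0.0664 30.0
held 0.0663 30.0 t 43.2
F [-1.2  0.4 -0.1]
t 48.6
```

View pics/d1.png

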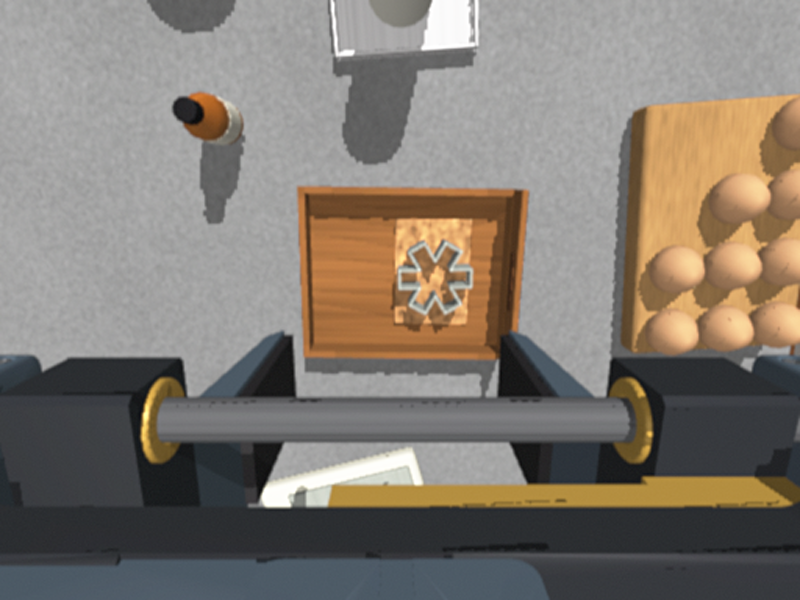

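The snowflake lies flat at (435,277) on the pad, whose centre is about (432,272). That is roughly 5 mm off, within tolerance. Now the containers go back.

Run:
```python
from h import *
pick(TC,.073,0,.03); place(CAN,.0755,CY,.085)
pick(TT,.073,0,.03); place(TIN,.0755,CY,.085)
arm.move_to([.60,-.28,.28],R(-4)); shot("wrist","e1")
a=np.load("pics/e1.npz")["im"]
s=arm.snapshot("scene")
cv2.imwrite("pics/e2.png",np.hstack([cv2.resize(x[:,:,::-1],(400,300),interpolation=cv2.INTER_AREA) for x in (a,s)]))
```

```text
grip 0.0555 29.9
held 0.0555 29.9 t 53.8
F [-7.5  0.3  8.2]
t 58.6
grip 0.0523 29.7
held 0.0524 29.7 t 63.8
F [-1.3  0.5  5.6]
t 68.7
```

View pics/e2.png

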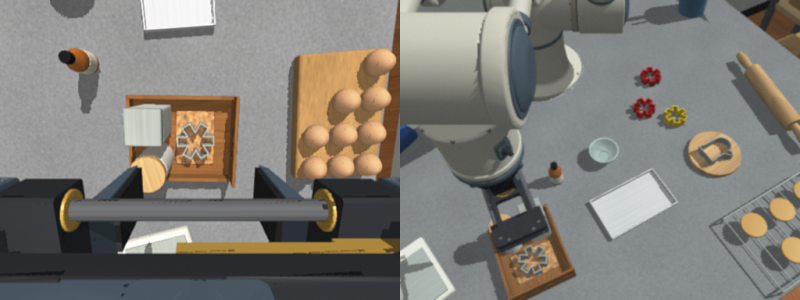

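View pics/e1.png

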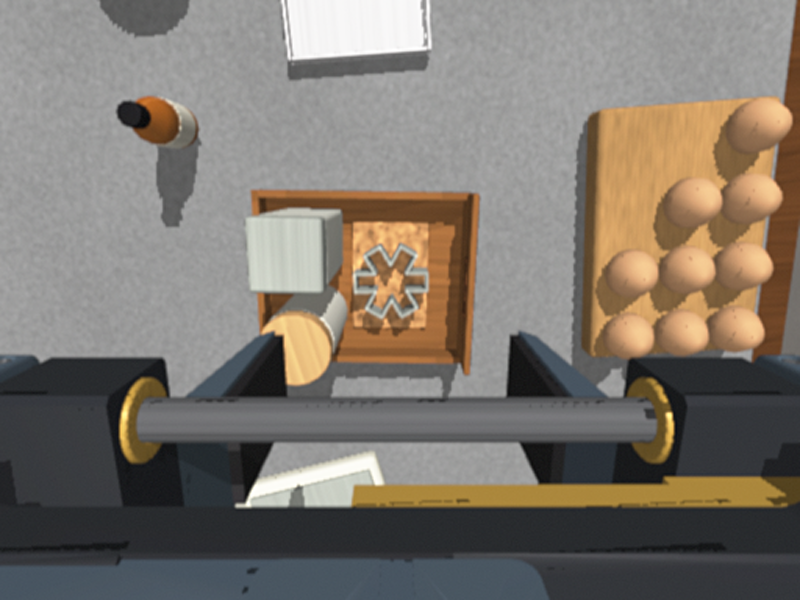

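The view matches c2: the tin is at (281,253), the canister lid at about (299,348), and the snowflake lies flat on the pad. I'll do one numeric comparison before handing in.

Run:
```python
from h import *
a,b=[cv2.cvtColor(np.load(f"pics/{n}.npz")["im"],cv2.COLOR_RGB2GRAY).astype(np.float32) for n in("c2","e1")]
for n,(u0,u1,v0,v1) in dict(lid=(262,340,300,350),tin=(235,340,200,285),ref=(560,790,90,350)).items():
    s=np.s_[int(v0/S):int(v1/S),int(u0/S):int(u1/S)];print(n,np.abs(a[s]-b[s]).mean(),cv2.phaseCorrelate(a[s].copy(),b[s].copy()))
arm.sign_off()
```

```text
lid 14.561875 ((0.6451184711992894, 0.19287284309488584), 0.4691835137456655)
tin 3.2775013 ((-0.08623775182819315, -0.03585546731570943), 0.981597741199619)
ref 6.6516356 ((1.0207952666604, 0.35960469080953317), 1.0131510175775598)
the job is handed in; nothing more can be done
```

I handed the job in at about 69 s. The mitten lies on the board about 3 mm off centre and the snowflake on the pad about 5 mm off. The last wrist view shows both containers back in the caddy, within a few millimetres of where they stood. The bowl and bottle look unmoved; no verdict came back after hand-in.

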